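# Draw the working spring balance to its marker and hold

### The job

Two tubular spring balances are on show at the sale table: one still springs, the other has rusted solid, and they look alike. Pull on a D-handle to feel whether it gives; draw the handle of the working balance out until its pointer pin is level with the marker on its own board, and finish holding it there against the spring. Leave the markers, canister, mug and bowl as they are.

Things in the scene. Friction and masses are not known exactly. Their poses are not given: they have to be found in the camera images.
- balance_a: one of two look-alike spring balances. Plywood board fixed to the table, 18 mm thick, x -135..210, y -50..85 mm, with an aluminium barrel along x: x 60..204, 39 mm diameter at most, axis 68 mm above the table; nothing above 90 mm. Origin on the table under the D-handle's bar when the rod is home. x runs from the handle into the barrel, roughly away from the robot; z up
- balance_a_handle: black D-handle on its rod. Origin: middle of the cross-bar (14 mm diameter, 82 mm along y, 68 mm above the table); axes as the board. Behind the bar (+x) it is open, 38 mm along x, 66 mm wide: one finger fits in from above. Slides only along the board's x: home at 0, out to -125 mm. A 5 mm pointer pin continues the bar to y +75 mm
- balance_a_marker: dark steel block 14 x 22 x 22 mm with a thin upright fin, on a rail on the board at y +65 mm, x between -100 and -55 mm. Origin: underside centre, 24 mm above the table; fin top at 56 mm: the pin passes over it. Axes as the board. The pin is level with it when handle and marker origins have the same board x
- balance_b: the other balance, same make and measures as balance_a; which of the two is rusted cannot be seen and is not told
- balance_b_handle: D-handle of balance_b, as balance_a_handle. Of the two, the working one needs about 2 N to start, 0.9 N more per cm, about 11 N at 100 mm out, and springs back when let go. The rusted one stays home (it has under 2 mm of play) however hard it is pulled
- balance_b_marker: marker of balance_b, as balance_a_marker
- canister: bystander: green gas canister, 90 mm diameter, 150 mm high, origin at the underside centre
- mug: bystander: orange mug, 76 mm diameter, 85 mm high, origin at the underside centre
- bowl: bystander: wooden bowl, 130 mm diameter, 50 mm high, origin at the underside centre

How it is judged:
By the outcome, as a careful person would: the job done as asked, in the order asked, and still so for the second after the job is handed in, while the arm keeps its last pose, push and grip.
It also fails if it takes over 53 s, if anything falls off the work surface, if the arm or the gripper's body presses on something with over 40 N, if the wrist force passes 120 N, or if a joint passes its speed limit or range.

### The arm

A 7-joint arm with a two-finger parallel gripper is mounted at the origin on the work surface. World frame = base frame: x ahead of the robot, y to its left, z up, the work surface at z = 0. Lengths are in m, angles in rad, forces in N, time in s.
With the tool pointing down it reaches from about 0.35 to 0.9 m from the base axis. Payload 8.1 kg.
Tool frame: the origin (TCP) lies midway between the tips of the shut fingers; the grasp point (between the pads) lies 19 mm behind it; z points along the fingers, y is the line along which they close (so a half turn about z gives the same grasp; the last joint's range is limited). The gripper opens to 92 mm and grips with 3 to 60 N. Pads are 19 mm wide; open, the fingers measure 130 mm over their backs; the gripper's body (75 mm by 190 mm) begins 47 mm behind the grasp point.
Start: joints at [-1.273, 0.434, 0.025, 1.573, -0.012, 1.134, -0.075], TCP at [0.244, 0.575, 0.227] pointing down, gripper open.
Joint ranges: [-2.62, 2.62], [-0.44, 2.09], [-1.27, 1.32], [0.08, 2.57], [-1.32, 4.46], [0.12, 2], [-2.74, 2.74]. Speed limits (rad/s): [2.22, 2.22, 3.01, 3.01, 3.14, 3.14, 3.14].

### API

Orientations are given as a rotation vector (axis times angle).
In Python, from cell import arm gives the robot as it stands.
- The arm moves only by the tool move_arm, never from a script. Its argument "motion" is a list of rows, each an object of numbers: "tx", "ty", "tz": the shift along the tool's x, y, z normalised to -1 to 1, where 1 is 1000 mm; "twist": the turn about the tool's z normalised to -1 to 1, where 1 is pi/2 rad. In form: [{"tx": .., "ty": .., "tz": .., "twist": ..}, ...]. A call has 1 to 12 rows; each row shifts and turns the commanded pose from where the row before left it, along the tool's axes as they then stand; what a row does not reach is not made up. A row lasts 1/10 s, in which the tool goes at most 50 mm and 8.59 degrees, less where a joint would pass 70% of its speed; a pose out of reach is approached as far as the arm can. A call with a number of a shift or a turn outside -1 to 1 is refused whole. A call with a gripper value outside its range is refused whole. "gripper" is the gripper's target within -1 to 1 (shut at 1, half-way at 0, fully open at -1), set as the call begins (left out, the last holds). The fingers move at their own pace and stop on an object; "squeeze" is the grip in N (left out, the last holds). Time passes only in rows, so rows that do not move let the fingers close. It gives the time, the measured TCP pose, the force, the opening and the grip force at its end, in the units of the state.
- arm.observe(): the state, without advancing time (a new reading comes with each control period).
- arm.get_image(name): name is "scene" or "top"; returns the picture (400x640x3 uint8, red, green, blue); there is no depth.
- arm.calibration(name): a dict with "K" (3x3 intrinsics, pixels), "T" (4x4, takes a point from camera to world coordinates). Camera axes: x right, y down, z forward; pixel columns grow to the right and rows downward; lengths in m; the calibration is good to about 2 mm. A picture is of the moment at which its call begins. calibration takes no time and is no camera call.
- arm.sign_off(): hands the job in; it is judged then, once.
Trained networks look in the newest picture that a camera, given by its name, has taken for a name from the list of things; names that differ only in an ending like _2 or _b are one class to them, and where a whole thing is asked for, a point or a joint stands for the part that bears it (a point fixed in the world has none). Each returns a list of dicts, best first, with "conf" (0 to 1); they miss things now and then, are a little off and sometimes report something else, mostly with a low value. They report only what shows in the picture. A call takes as long as a camera call.
- arm.look_for(camera, query): "point" ([column, row] as shares, 0 to 1, of the picture: columns of its width, rows of its height, amid what is visible of it).
- arm.regions_of(camera, query): "region" (400x640 bool, what is visible of it) and "point" ([column, row] as shares, 0 to 1, of the picture: columns of its width, rows of its height, amid what is visible of it).
- arm.place_of(camera, query): "point" ([column, row] as shares, 0 to 1, of the picture: columns of its width, rows of its height: a listed point, or the origin of a listed thing).
The state is a dict: "clock": time; "joints": joint angles; "dq": joint speeds; "joint_efforts": joint torques, N m; "position": TCP position; "ee_rot": TCP orientation; "force": force on the tool from outside, world axes, zero at the start; "ft_torque": the same for the moment, N m; "width": opening from 0.0 (shut) to 1.0 (fully open); "gripper_force": force on a finger pad.
Only numpy, scipy, OpenCV 4.12 (cv2) and the standard library are available. Lean on these libraries where they do the work, as an engineer would, in place of code of your own. Each camera call takes 0.05 s, during which the arm holds its last target. There are 200 camera calls.

## Working session

There is one attempt and no reset: what is moved stays moved. The work goes in short steps, Python scripts to look and compute and a tool call to move; the robot and the scene stay as the last step left them, time stands still between calls to the robot, and variables do not carry over. Pictures are saved under pics/ and viewed, at most 10 in all, crops included, and the job is handed in when it is done.

Besides the shell and the picture viewer there is one more tool, called after "Emit:" as name([rows], argument=value, ...), one row to a line, values as JSON. move_arm: Moves the arm, as the interface text tells. Scaled input: -1 to 1 covers 1000 mm each way for a shift and pi/2 rad each way for a turn. Its arguments: {"type":"object","properties":{"motion":{"type":"array","items":{"type":"object","properties":{"tx":{"type":"number"},"ty":{"type":"number"},"tz":{"type":"number"},"twist":{"type":"number"}}}},"gripper":{"type":"number"},"squeeze":{"type":"number"}},"required":["motion"]}

```bash
mkdir -p pics
cat > h.py <<'E'
import numpy as np,cv2
from cell import arm
def save(c,n):
    im=arm.get_image(c); cv2.imwrite(f'pics/{n}.png',im[:,:,::-1]); return im
def ray(c,pt):
    C=arm.calibration(c);K=np.array(C['K']);T=np.array(C['T'])
    d=T[:3,:3]@np.linalg.inv(K)@np.array([pt[0]*640,pt[1]*400,1]); return T[:3,3],d
def at(c,pt,z):
    o,d=ray(c,pt); return o+d*(z-o[2])/d[2]
def tri(p1,p2,c1='scene',c2='top'):
    o1,d1=ray(c1,p1);o2,d2=ray(c2,p2)
    s=np.linalg.lstsq(np.c_[d1,-d2],o2-o1,rcond=None)[0]
    return (o1+d1*s[0]+o2+d2*s[1])/2, np.linalg.norm(o1+d1*s[0]-o2-d2*s[1])
E
python3 - <<'E'
from h import *
np.set_printoptions(precision=4,suppress=True)
a=save('scene','s0');b=save('top','t0')
print({k:np.round(v,3) for k,v in arm.observe().items()})
for c in('scene','top'):
    print(c,arm.calibration(c)['T'][:3])
Z={'balance_a':0,'balance_a_handle':.068,'balance_a_marker':.024,'canister':0,'mug':0,'bowl':0}
for q,z in Z.items():
    for c in('scene','top'):
        for r in arm.place_of(c,q): print(q,c,np.round(r['conf'],2),np.round(r['point'],4),at(c,r['point'],z))
E
```

```text
{'clock': np.float64(0.1), 'joints': array([-1.273,  0.435,  0.025,  1.574, -0.012,  1.134, -0.075]), 'dq': array([ 0.001, -0.001, -0.002, -0.003, -0.   ,  0.   , -0.002]), 'joint_efforts': array([  0.002, -66.912,   0.988, -31.514,  -0.061,   0.037,   0.   ]), 'position': array([0.244, 0.575, 0.226]), 'ee_rot': array([-0.625, -3.079,  0.002]), 'force': array([ 0.185, -1.403, -0.358]), 'ft_torque': array([-0.065,  0.013,  0.022]), 'gripper_force': np.float64(0.0), 'width': np.float64(1.001)}
scene [[ 0.4168  0.6941 -0.5869  1.2544]
 [ 0.9089 -0.3252  0.2609 -0.3286]
 [-0.0098 -0.6422 -0.7665  0.9941]]
top [[-0.0061 -0.9904  0.1378  0.306 ]
 [-0.9999  0.0043 -0.0132  0.0074]
 [ 0.0125 -0.1379 -0.9904  1.6836]]
balance_a scene 0.98 [0.5911 0.5145] [0.6009 0.1915 0.    ]
balance_a scene 0.85 [0.4334 0.6195] [ 0.614  -0.1816  0.    ]
balance_a top 0.87 [0.5641 0.4408] [ 0.6137 -0.1808  0.    ]
balance_a top 0.86 [0.3859 0.4517] [0.6005 0.1972 0.    ]
balance_a_handle scene 0.74 [0.4308 0.5842] [ 0.6087 -0.1783  0.068 ]
balance_a_handle scene 0.27 [0.7083 0.4808] [0.7003 0.4068 0.068 ]
balance_a_handle top 0.74 [0.5687 0.429 ] [ 0.6165 -0.1829  0.068 ]
balance_a_marker scene 0.46 [0.4483 0.5463] [ 0.5371 -0.117   0.024 ]
balance_a_marker top 0.53 [0.533 0.514] [ 0.513  -0.1115  0.024 ]
canister scene 0.88 [0.7108 0.4785] [0.6585 0.4686 0.    ]
canister top 0.81 [0.2623 0.414 ] [0.6522 0.4595 0.    ]
mug scene 0.71 [0.6245 0.3848] [0.4126 0.3981 0.    ]
mug scene 0.27 [0.2831 0.7442] [ 0.6556 -0.4907  0.    ]
mug top 0.65 [0.2819 0.6035] [0.4012 0.4108 0.    ]
bowl scene 0.82 [0.2834 0.7362] [ 0.6459 -0.4881  0.    ]
bowl top 0.69 [0.7036 0.4142] [ 0.6486 -0.4798  0.    ]
```

```bash
python3 -c "
import cv2,numpy as np
print(cv2.imread('pics/s0.png').shape)"
```

```text
(400, 640, 3)
```

View pics/s0.png

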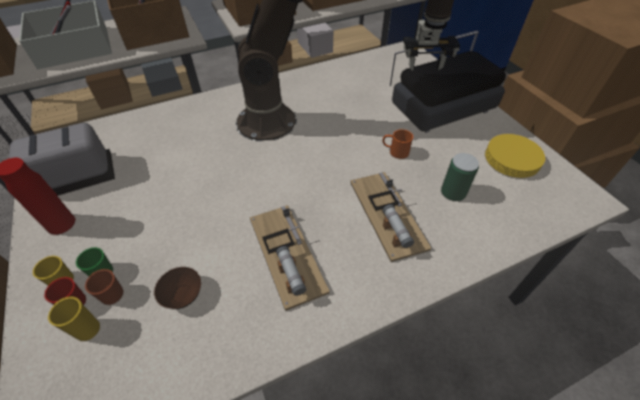

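View pics/t0.png

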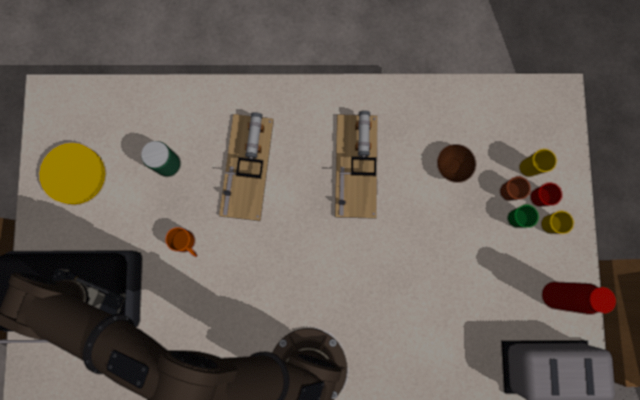

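The scene view shows the two boards with handles near (278,238) and (383,200). In the top view the handles are near (250,168) and (364,166), with the markers near (227,192) and (342,202). Next I'll fit the board poses.

```bash
cat > fit.py <<'E'
from h import *
from scipy.optimize import minimize
np.set_printoptions(precision=4,suppress=True)
def proj(c,P):
    C=arm.calibration(c);T=np.linalg.inv(np.array(C['T']));q=(np.c_[P,np.ones(len(P))]@T.T)[:,:3]@np.array(C['K']).T
    return q[:,:2]/q[:,2:]
def pts(p,L):
    c,s=np.cos(p[2]),np.sin(p[2]);L=np.array(L,float)
    return np.c_[p[0]+c*L[:,0]-s*L[:,1],p[1]+s*L[:,0]+c*L[:,1],L[:,2]]
Q=[[-.135,-.05,.018],[.21,-.05,.018],[.21,.085,.018],[-.135,.085,.018]]
Q0=[[a,b,0] for a,b,_ in Q]
E
python3 - <<'E'
from fit import *
W={}
im={c:arm.get_image(c) for c in('scene','top')}
for c in im:
    for r in arm.regions_of(c,'balance_a'):
        w=at(c,r['point'],.03); print(c,r['conf'],w,r['region'].sum())
        if r['conf']>.5: W[c,'L' if w[1]>0 else 'R']=r['region']
print(W.keys(), [arm.calibration(c)['K'][0] for c in im])
out={}
for s,p0 in(('L',[.6,.195,0]),('R',[.614,-.18,0])):
  def cost(p,cs):
    e=0
    for c in cs:
      sc=4
      m=np.zeros((400*sc,640*sc),np.uint8)
      hull=cv2.convexHull(np.r_[proj(c,pts(p,Q)),proj(c,pts(p,Q0))].astype(np.float32))
      cv2.fillConvexPoly(m,np.round((hull+.5)*sc*16).astype(int),255,shift=4)
      m=cv2.resize(m,(640,400),interpolation=cv2.INTER_AREA)/255.
      g=W[c,s].astype(float)
      e+=np.abs(m-g).sum()
    return e
  for cs in(['top'],['scene'],['top','scene']):
    if any((c,s) not in W for c in cs): continue
    r=minimize(cost,p0,args=(cs,),method='Nelder-Mead',options=dict(initial_simplex=np.array(p0)+np.array([[0,0,0],[.02,0,0],[0,.02,0],[0,0,.12]])))
    print(s,cs,r.x,r.fun); out[s]=r.x
np.save('poses.npy',np.array([out['L'],out['R']]))
rows=[]
for s in'LR':
  row=[]
  for c in('scene','top'):
    u,v=proj(c,pts(out[s],[[.0,.0,.04]]))[0]; u,v=int(u),int(v)
    I=im[c][v-35:v+35,u-48:u+48,::-1]; I=cv2.resize(I,None,fx=4,fy=4,interpolation=cv2.INTER_CUBIC)
    for L in(Q,[[0,-.041,.068],[0,.075,.068]],[[-.1,.065,.024],[-.055,.065,.024]]):
      P=proj(c,pts(out[s],L)); P=(P-[u-48,v-35]+.5)*4
      cv2.polylines(I,[P.astype(int)],True,(0,255,0) if len(L)==4 else (0,0,255),1)
    row.append(I)
  rows.append(np.hstack(row))
cv2.imwrite('pics/fit.png',np.vstack(rows))
E
```

```text
scene 0.91 [0.6728 0.1827 0.03  ] 3692
scene 0.79 [ 0.6772 -0.1743  0.03  ] 4344
top 0.83 [ 0.6548 -0.1634  0.03  ] 4304
top 0.75 [0.6405 0.2041 0.03  ] 4235
dict_keys([('scene', 'L'), ('scene', 'R'), ('top', 'R'), ('top', 'L')]) [array([375.1522,   0.    , 316.7887]), array([515.7314,   0.    , 311.2522])]
L ['top'] [ 0.6083  0.1848 -0.1117] 189.0862745098039
L ['scene'] [ 0.604   0.1852 -0.1296] 110.88235294117648
L ['top', 'scene'] [ 0.6059  0.1852 -0.1263] 336.66666666666663
R ['top'] [ 0.6121 -0.1803 -0.0374] 150.39215686274508
R ['scene'] [ 0.6094 -0.182  -0.0367] 180.73333333333332
R ['top', 'scene'] [ 0.6103 -0.1805 -0.0354] 361.25098039215686
```

View pics/fit.png

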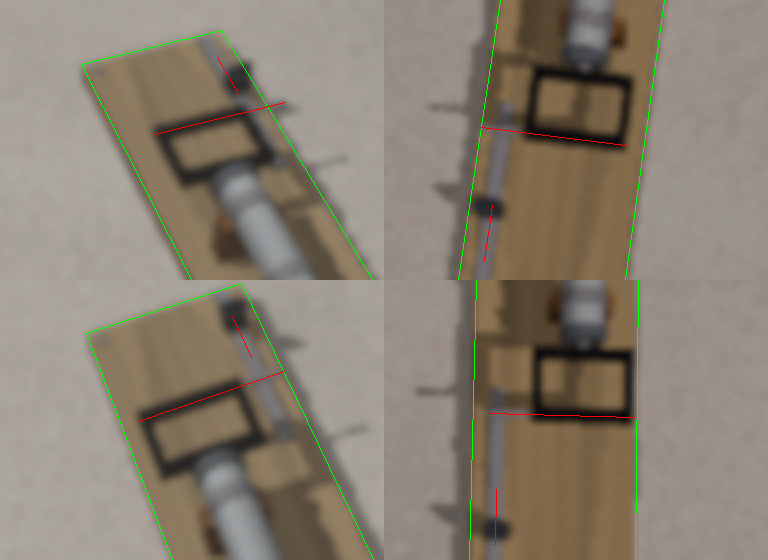

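The crops agree with the fit to within a few millimetres. The left marker sits near board x = -55 mm and the right one near -95 mm. I'll twist the tool and set a narrow opening, then approach the left balance.

Emit:
move_arm([
  {"twist": 0.0917},
  {"twist": 0.0917},
  {"twist": 0.0917},
  {"twist": 0.0917},
  {"twist": 0.0917},
  {"twist": 0.0917},
  {"twist": 0.0917},
  {"twist": 0.0917},
  {"twist": 0.0917},
], gripper=0.28, squeeze=20)

```text
invalid input
```

```bash
cat > go.py <<'E'
from fit import *
from scipy.spatial.transform import Rotation as R
def rel(target):
    o=arm.observe();M=R.from_rotvec(o['ee_rot']).as_matrix()
    print('clk',o['clock'],'pos',o['position'],'F',o['force'],'w',o['width'],'tool y ang',np.arctan2(M[1,1],M[0,1]),'z',M[:,2])
    print('tool shift mm',1000*M.T@(np.array(target)-o['position']))
E
python3 - <<'E'
from go import *
rel([.606,.185,.20])
E
```

```text
clk 0.9 pos [0.2439 0.5755 0.2268] F [-0.4167  0.7523  0.0121] w 1.0017214346898229 tool y ang 1.1699315808394828 z [ 0.      0.0001 -1.    ]
tool shift mm [-485.7882 -218.2172   26.7554]
```

Emit:
move_arm([
  {"tx": 0,"ty": 0,"tz": 0,"twist": 0.0917},
  {"tx": 0,"ty": 0,"tz": 0,"twist": 0.0917},
  {"tx": 0,"ty": 0,"tz": 0,"twist": 0.0917},
  {"tx": 0,"ty": 0,"tz": 0,"twist": 0.0917},
  {"tx": 0,"ty": 0,"tz": 0,"twist": 0.0917},
  {"tx": 0,"ty": 0,"tz": 0,"twist": 0.0917},
  {"tx": 0,"ty": 0,"tz": 0,"twist": 0.0917},
  {"tx": 0,"ty": 0,"tz": 0,"twist": 0.0917},
  {"tx": 0,"ty": 0,"tz": 0,"twist": 0.0917},
], gripper=0.28, squeeze=20)

```text
clock: 1.8
position: [0.2438, 0.5755, 0.2268]
ee_rot: [-2.363, -2.07, -0.0]
force: [0.0, -0.5, 0.9]
width: 0.358
gripper_force: 0.0
```

Run:
```python
from go import *
rel([.606,.185,.20])
```

```text
clk 1.8 pos [0.2438 0.5755 0.2268] F [ 0.0383 -0.47    0.8691] w 0.3577596627724116 tool y ang -0.13227974070672596 z [ 0.      0.0001 -1.    ]
tool shift mm [-339.3259  410.5258   26.735 ]
```

Emit:
move_arm([
  {"tx": -0.0283,"ty": 0.0342,"tz": 0,"twist": 0},
  {"tx": -0.0283,"ty": 0.0342,"tz": 0,"twist": 0},
  {"tx": -0.0283,"ty": 0.0342,"tz": 0,"twist": 0},
  {"tx": -0.0283,"ty": 0.0342,"tz": 0,"twist": 0},
  {"tx": -0.0283,"ty": 0.0342,"tz": 0,"twist": 0},
  {"tx": -0.0283,"ty": 0.0342,"tz": 0,"twist": 0},
  {"tx": -0.0283,"ty": 0.0342,"tz": 0,"twist": 0},
  {"tx": -0.0283,"ty": 0.0342,"tz": 0,"twist": 0},
  {"tx": -0.0283,"ty": 0.0342,"tz": 0,"twist": 0},
  {"tx": -0.0283,"ty": 0.0342,"tz": 0,"twist": 0},
  {"tx": -0.0283,"ty": 0.0342,"tz": 0,"twist": 0},
  {"tx": -0.0283,"ty": 0.0342,"tz": 0,"twist": 0},
])

```text
clock: 3.0
position: [0.6092, 0.1856, 0.2269]
ee_rot: [-2.357, -2.077, -0.001]
force: [0.4, 0.8, -0.2]
width: 0.358
gripper_force: 0.0
```

Run:
```python
from go import *
rel([.606,.185,.05])
save('scene','s1')
I=cv2.imread('pics/s1.png');p=proj('scene',np.array([[.606,.185,.1]]))[0].astype(int)
cv2.imwrite('pics/s1c.png',cv2.resize(I[p[1]-60:p[1]+60,p[0]-80:p[0]+80],None,fx=5,fy=5,interpolation=cv2.INTER_CUBIC))
# marker in board frame, from the first pictures: dark blob near rail
g={}
```

```text
clk 3.0 pos [0.6092 0.1856 0.2269] F [ 0.3803  0.7659 -0.1864] w 0.357517462219057 tool y ang -0.1260250270241213 z [ 0.0002  0.0004 -1.    ]
tool shift mm [ -1.0464  -3.1213 176.8581]
```

View pics/s1c.png

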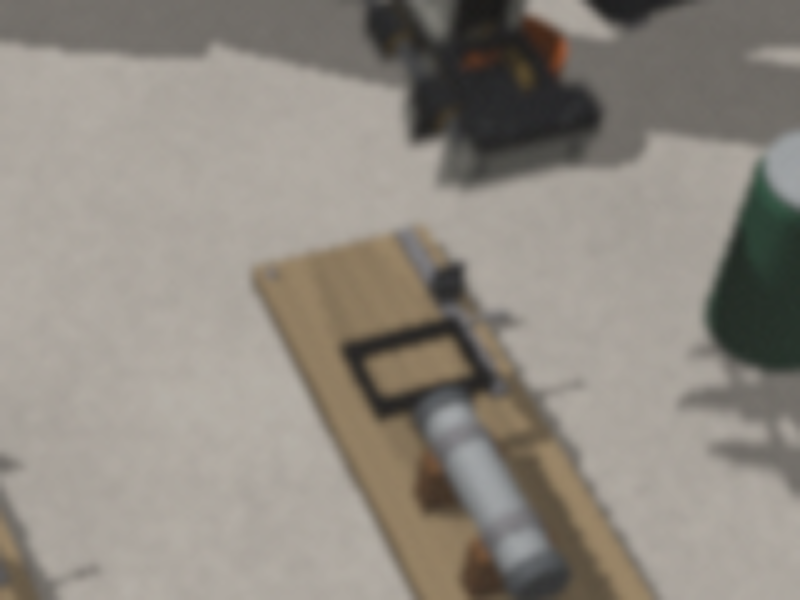

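The open D-frame is at about (415,365) in the crop and the marker at (450,280). The gripper is above the frame. I'll descend now.

Emit:
move_arm([
  {"tx": -0.001,"ty": -0.003,"tz": 0.04,"twist": 0},
  {"tx": 0,"ty": 0,"tz": 0.04,"twist": 0},
  {"tx": 0,"ty": 0,"tz": 0.03,"twist": 0},
  {"tx": 0,"ty": 0,"tz": 0.01,"twist": 0},
  {"tx": 0,"ty": 0,"tz": 0.01,"twist": 0},
  {"tx": 0,"ty": 0,"tz": 0.01,"twist": 0},
  {"tx": 0,"ty": 0,"tz": 0,"twist": 0},
])

```text
clock: 3.75
position: [0.605, 0.1863, 0.0865]
ee_rot: [-2.357, -2.077, 0.0]
force: [0.1, -0.2, -0.9]
width: 0.363
gripper_force: 0.0
```

Run:
```python
from go import *
rel([.606,.185,.05])
```

```text
clk 3.75 pos [0.605  0.1863 0.0865] F [ 0.0508 -0.2384 -0.9086] w 0.3626898518438928 tool y ang -0.1263468739510934 z [-0.0001  0.     -1.    ]
tool shift mm [-1.2057  1.1276 36.5173]
```

Emit:
move_arm([
  {"tx": 0,"ty": 0.001,"tz": 0.008,"twist": 0},
  {"tx": 0,"ty": 0,"tz": 0.008,"twist": 0},
  {"tx": 0,"ty": 0,"tz": 0.008,"twist": 0},
  {"tx": 0,"ty": 0,"tz": 0.008,"twist": 0},
  {"tx": 0,"ty": 0,"tz": 0.004,"twist": 0},
  {"tx": 0,"ty": 0,"tz": 0,"twist": 0},
])

```text
clock: 4.35
position: [0.6055, 0.1859, 0.0499]
ee_rot: [-2.357, -2.076, 0.002]
force: [-0.1, 1.1, -0.9]
width: 0.357
gripper_force: 0.0
```

No contact on the way down. I'll close on the bar.

Emit:
move_arm([
  {"tx": 0,"ty": 0,"tz": 0,"twist": 0},
  {"tx": 0,"ty": 0,"tz": 0,"twist": 0},
  {"tx": 0,"ty": 0,"tz": 0,"twist": 0},
  {"tx": 0,"ty": 0,"tz": 0,"twist": 0},
  {"tx": 0,"ty": 0,"tz": 0,"twist": 0},
], gripper=1, squeeze=20)

```text
clock: 4.85
position: [0.6054, 0.1863, 0.051]
ee_rot: [-2.356, -2.076, 0.001]
force: [-4.2, -0.8, 5.5]
width: 0.149
gripper_force: 20.0
```

The opening is 13.7 mm, so the bar is held. I'll pull gently.

Emit:
move_arm([
  {"tx": 0,"ty": -0.003,"tz": 0,"twist": 0},
  {"tx": 0,"ty": -0.003,"tz": 0,"twist": 0},
  {"tx": 0,"ty": 0,"tz": 0,"twist": 0},
])

```text
clock: 5.15
position: [0.6055, 0.1863, 0.0512]
ee_rot: [2.353, 2.071, 0.012]
force: [18.1, 0.2, -14.9]
width: 0.146
gripper_force: 20.0
```

It took 18 N with no movement, so the left one is rusted. I'll relax, release and lift.

Emit:
move_arm([
  {"tx": 0,"ty": 0.003,"tz": 0,"twist": 0},
  {"tx": 0,"ty": 0.003,"tz": 0,"twist": 0},
  {"tx": 0,"ty": 0,"tz": 0,"twist": 0},
])

```text
clock: 5.45
position: [0.6054, 0.1862, 0.051]
ee_rot: [-2.356, -2.076, 0.001]
force: [-4.3, 0.8, 6.8]
width: 0.147
gripper_force: 20.0
```

Emit:
move_arm([
  {"tx": 0,"ty": 0,"tz": 0,"twist": 0},
  {"tx": 0,"ty": 0,"tz": 0,"twist": 0},
  {"tx": 0,"ty": 0,"tz": 0,"twist": 0},
  {"tx": 0,"ty": 0,"tz": -0.01,"twist": 0},
  {"tx": 0,"ty": 0,"tz": -0.02,"twist": 0},
  {"tx": 0,"ty": 0,"tz": -0.04,"twist": 0},
  {"tx": 0,"ty": 0,"tz": -0.04,"twist": 0},
  {"tx": 0,"ty": 0,"tz": -0.02,"twist": 0},
], gripper=0.28)

```text
clock: 6.25
position: [0.6077, 0.1861, 0.1852]
ee_rot: [2.357, 2.075, 0.007]
force: [-0.0, 1.5, -0.5]
width: 0.354
gripper_force: 0.0
```

Run:
```python
from go import *
rel([.611,-.1805,.18])
```

```text
clk 6.25 pos [0.6077 0.1861 0.1852] F [-0.0416  1.4598 -0.5156] w 0.3543639591483995 tool y ang -0.12701197765630354 z [ 0.0047  0.0016 -1.    ]
tool shift mm [-363.2163   49.7194    4.594 ]
```

Emit:
move_arm([
  {"tx": 0,"ty": 0,"tz": 0,"twist": -0.0582},
  {"tx": -0.0407,"ty": 0.0018,"tz": 0,"twist": 0},
  {"tx": -0.0407,"ty": 0.0018,"tz": 0,"twist": 0},
  {"tx": -0.0407,"ty": 0.0018,"tz": 0,"twist": 0},
  {"tx": -0.0407,"ty": 0.0018,"tz": 0,"twist": 0},
  {"tx": -0.0407,"ty": 0.0018,"tz": 0,"twist": 0},
  {"tx": -0.0407,"ty": 0.0018,"tz": 0,"twist": 0},
  {"tx": -0.0407,"ty": 0.0018,"tz": 0,"twist": 0},
  {"tx": -0.0407,"ty": 0.0018,"tz": 0,"twist": 0},
  {"tx": -0.0407,"ty": 0.0018,"tz": 0,"twist": 0},
  {"tx": 0,"ty": 0,"tz": 0,"twist": 0},
])

```text
clock: 7.35
position: [0.6079, -0.189, 0.182]
ee_rot: [2.267, 2.169, -0.004]
force: [-1.2, -0.3, 1.3]
width: 0.363
gripper_force: 0.0
```

Run:
```python
from go import *
rel([.6105,-.1805,.05])
```

```text
clk 7.35 pos [ 0.6079 -0.189   0.182 ] F [-1.1894 -0.3478  1.2978] w 0.3634718040686242 tool y ang -0.04428438304638125 z [ 0.0009 -0.0048 -1.    ]
tool shift mm [  9.2011   2.04   131.999 ]
```

Emit:
move_arm([
  {"tx": 0.009,"ty": 0.002,"tz": 0.03,"twist": -0.004},
  {"tx": 0,"ty": 0,"tz": 0.03,"twist": 0},
  {"tx": 0,"ty": 0,"tz": 0.02,"twist": 0},
  {"tx": 0,"ty": 0,"tz": 0.01,"twist": 0},
  {"tx": 0,"ty": 0,"tz": 0.005,"twist": 0},
  {"tx": 0,"ty": 0,"tz": 0,"twist": 0},
])

```text
clock: 7.95
position: [0.6119, -0.1716, 0.086]
ee_rot: [2.253, 2.189, 0.0]
force: [0.1, -0.1, 0.0]
width: 0.356
gripper_force: 0.0
```

Run:
```python
from go import *
rel([.6105,-.1805,.05])
```

```text
clk 7.95 pos [ 0.6119 -0.1716  0.086 ] F [ 0.0846 -0.0947  0.0344] w 0.3557291866018562 tool y ang -0.028674392716394388 z [ 0.0002 -0.0001 -1.    ]
tool shift mm [-8.9436 -1.1528 36.0185]
```

Emit:
move_arm([
  {"tx": -0.009,"ty": -0.001,"tz": 0,"twist": 0.0044},
  {"tx": 0,"ty": 0,"tz": 0.008,"twist": 0},
  {"tx": 0,"ty": 0,"tz": 0.008,"twist": 0},
  {"tx": 0,"ty": 0,"tz": 0.008,"twist": 0},
  {"tx": 0,"ty": 0,"tz": 0.008,"twist": 0},
  {"tx": 0,"ty": 0,"tz": 0.004,"twist": 0},
  {"tx": 0,"ty": 0,"tz": 0,"twist": 0},
])

```text
clock: 8.65
position: [0.61, -0.1803, 0.0488]
ee_rot: [-2.26, -2.181, 0.001]
force: [-0.2, 0.2, -0.0]
width: 0.361
gripper_force: 0.0
```

Emit:
move_arm([
  {"tx": 0,"ty": 0,"tz": 0,"twist": 0},
  {"tx": 0,"ty": 0,"tz": 0,"twist": 0},
  {"tx": 0,"ty": 0,"tz": 0,"twist": 0},
  {"tx": 0,"ty": 0,"tz": 0,"twist": 0},
  {"tx": 0,"ty": 0,"tz": 0,"twist": 0},
], gripper=1, squeeze=30)

```text
clock: 9.15
position: [0.6091, -0.1806, 0.0499]
ee_rot: [-2.26, -2.18, 0.002]
force: [-5.0, 1.1, 4.4]
width: 0.145
gripper_force: 30.0
```

Emit:
move_arm([
  {"tx": 0,"ty": -0.005,"tz": 0,"twist": 0},
  {"tx": 0,"ty": -0.005,"tz": 0,"twist": 0},
  {"tx": 0,"ty": 0,"tz": 0,"twist": 0},
  {"tx": 0,"ty": 0,"tz": 0,"twist": 0},
])

```text
clock: 9.55
position: [0.6007, -0.1804, 0.0499]
ee_rot: [2.26, 2.181, 0.001]
force: [1.2, -0.6, -1.0]
width: 0.144
gripper_force: 30.0
```

It gives about 9 mm with only about 1 N of change, so the right balance is the working one. Home is at TCP x ≈ 0.609. Now I'll measure its marker in the first pictures, with the bar as reference.

```bash
cat > mk.py <<'E'
from fit import *
from scipy.optimize import least_squares
def box(x,y,dx,dy,z0,z1): return [[x+a*dx/2,y+b*dy/2,z] for a in(-1,1) for b in(-1,1) for z in(z0,z1)]
S=8
def render(c,p,boxes,win):
    u0,v0,w,h=win; m=np.zeros((h*S,w*S),np.uint8)
    for B in boxes:
        q=(proj(c,pts(p,B))-[u0,v0]+.5)*S
        cv2.fillConvexPoly(m,np.round(cv2.convexHull(q.astype(np.float32))*16).astype(int),255,shift=4)
    return m
def fit(c,g,p,mkboxes,win,axis0):
    # best offset along board x (and y) by least squares on darkness with free gain/bg/blur
    u0,v0,w,h=win; I=g[v0:v0+h,u0:u0+w].astype(float)
    def model(o,bl):
        m=render(c,p,mkboxes(o[0],o[1]),win).astype(np.float32)
        m=cv2.GaussianBlur(m,(0,0),bl*S); return cv2.resize(m,(w,h),interpolation=cv2.INTER_AREA)/255
    yy,xx=np.mgrid[:h,:w]
    def cost(o):
        A=np.c_[model(o,abs(o[2])*100+.3).ravel(),np.ones(w*h),xx.ravel(),yy.ravel()]
        s,*_=np.linalg.lstsq(A,I.ravel(),rcond=None); r=A@s-I.ravel(); return np.sum(r**2)+(1e9 if s[0]>0 else 0)
    best=min((minimize(cost,[x,axis0[1],.008],method='Nelder-Mead',options=dict(initial_simplex=np.array([x,axis0[1],.008])+np.array([[0,0,0],[.005,0,0],[0,.004,0],[0,0,.004]]))) for x in axis0[0]),key=lambda r:r.fun)
    return best.x,best.fun/w/h
def marker(x,y): return [box(x,y,.014,.022,.024,.046),box(x,y,.002,.022,.046,.056)]
def handle(x,y): return [box(x,y,.014,.082,.061,.075)]
E
python3 - <<'E'
from mk import *
g={c:cv2.cvtColor(cv2.imread(f'pics/{n}.png'),cv2.COLOR_BGR2GRAY) for c,n in(('scene','s0'),('top','t0'))}
for nm,p in(('R',[.6091,-.1806,-.0355]),('L',[.6054,.186,-.1263])):
  for c in g:
    def w(x,y,z,a): 
        u=proj(c,pts(p,[[x,y,z]]))[0].astype(int); return (u[0]-a,u[1]-a,2*a+1,2*a+1)
    x0=-.088 if nm=='R' else -.06
    print(nm,c,'marker',*fit(c,g[c],p,marker,w(x0,.065,.037,8),([x0-.008,x0,x0+.008],.065)),
      'bar',*fit(c,g[c],p,handle,w(-.008,0,.068,9),([-.004,.004],0)))
E
```

```text
R scene marker [-0.0916  0.066   0.0174] 88.83889742090236 bar [0.0008 0.0016 0.0091] 103.05349344114154Traceback (most recent call last):
  File "<stdin>", line 8, in <module>
  File "mk.py", line 21, in fit
    best=min((minimize(cost,[x,axis0[1],.008],method='Nelder-Mead',options=dict(initial_simplex=np.array([x,axis0[1],.008])+np.array([[0,0,0],[.005,0,0],[0,.004,0],[0,0,.004]]))) for x in axis0[0]),key=lambda r:r.fun)
  File "mk.py", line 21, in <genexpr>
    best=min((minimize(cost,[x,axis0[1],.008],method='Nelder-Mead',options=dict(initial_simplex=np.array([x,axis0[1],.008])+np.array([[0,0,0],[.005,0,0],[0,.004,0],[0,0,.004]]))) for x in axis0[0]),key=lambda r:r.fun)
              ~~~~~~~~^^^^^^^^^^^^^^^^^^^^^^^^^^^^^^^^^^^^^^^^^^^^^^^^^^^^^^^^^^^^^^^^^^^^^^^^^^^^^^^^^^^^^^^^^^^^^^^^^^^^^^^^^^^^^^^^^^^^^^^^^^^^^^^^^^^^^^^^^^^^^^^^^^^^^^^^^^^^
    res = _minimize_neldermead(fun, x0, args, callback, bounds=bounds,
                               **options)
    fxcc = func(xcc)
    fx = function(np.copy(x), *(wrapper_args + args))
  File "mk.py", line 19, in cost
    A=np.c_[model(o,abs(o[2])*100+.3).ravel(),np.ones(w*h),xx.ravel(),yy.ravel()]
            ~~~~~^^^^^^^^^^^^^^^^^^^^
  File "mk.py", line 15, in model
    m=render(c,p,mkboxes(o[0],o[1]),win).astype(np.float32)
      ~~~~~~^^^^^^^^^^^^^^^^^^^^^^^^^^^^
  File "mk.py", line 8, in render
    q=(proj(c,pts(p,B))-[u0,v0]+.5)*S
       ~~~~^^^^^^^^^^^^
  File "fit.py", line 5, in proj
    C=arm.calibration(c);T=np.linalg.inv(np.array(C['T']));q=(np.c_[P,np.ones(len(P))]@T.T)[:,:3]@np.array(C['K']).T
ValueError: time passes only in moves, steps and waits
```

```bash
sed -i 's/^def proj.*/import functools\ncal=functools.lru_cache(None)(lambda c:arm.calibration(c))\n&/; s/C=arm.calibration(c);T=np.linalg/C=cal(c);T=np.linalg/' fit.py
cat > run.py <<'E'
from mk import *
g={c:cv2.cvtColor(cv2.imread(f'pics/{n}.png'),cv2.COLOR_BGR2GRAY) for c,n in(('scene','s0'),('top','t0'))}
p=[.6091,-.1806,-.0355]
for a in(6,8):
  for c in g:
    def w(x,y,z,a): 
        u=proj(c,pts(p,[[x,y,z]]))[0].astype(int); return (u[0]-a,u[1]-a,2*a+1,2*a+1)
    x0=-.09
    print(c,'marker',*fit(c,g[c],p,marker,w(x0,.065,.037,a),([x0-.006,x0+.006],.065)),
      'bar',*fit(c,g[c],p,handle,w(-.008,0,.068,9),([-.004,.004],0)))
E
python3 run.py
```

```text
scene marker [-0.0913  0.0655  0.0102] 85.42877239186429 bar [0.0008 0.0016 0.0091] 103.05349344114154
top marker [-0.0878  0.0659  0.0081] 60.83058929785743 bar [0.0025 0.002  0.0063] 136.66369550020747
scene marker [-0.0915  0.0663  0.017 ] 88.79712506234803 bar [0.0008 0.0016 0.0091] 103.05349344114154
top marker [-0.0874  0.0663  0.0064] 55.53479746351576 bar [0.0025 0.002  0.0063] 136.66369550020747
```

Emit:
move_arm([
  {"tx": 0,"ty": -0.006,"tz": 0,"twist": 0},
  {"tx": 0,"ty": -0.01,"tz": 0,"twist": 0},
  {"tx": 0,"ty": -0.01,"tz": 0,"twist": 0},
  {"tx": 0,"ty": -0.01,"tz": 0,"twist": 0},
  {"tx": 0,"ty": -0.01,"tz": 0,"twist": 0},
  {"tx": 0,"ty": -0.01,"tz": 0,"twist": 0},
  {"tx": 0,"ty": -0.01,"tz": 0,"twist": 0},
  {"tx": 0,"ty": -0.005,"tz": 0,"twist": 0},
  {"tx": 0,"ty": 0,"tz": 0,"twist": 0},
  {"tx": 0,"ty": 0,"tz": 0,"twist": 0},
], squeeze=40)

```text
clock: 10.55
position: [0.5303, -0.1781, 0.05]
ee_rot: [2.259, 2.18, 0.002]
force: [8.1, -3.1, -7.5]
width: 0.141
gripper_force: 40.0
```

The marker relative to home is at about -91 mm (scene -92, top -90). The handle is now at about -79 mm. I'll go on and then check by eye.

Emit:
move_arm([
  {"tx": 0,"ty": -0.006,"tz": 0,"twist": 0},
  {"tx": 0,"ty": -0.005,"tz": 0,"twist": 0},
  {"tx": 0,"ty": 0,"tz": 0,"twist": 0},
  {"tx": 0,"ty": 0,"tz": 0,"twist": 0},
  {"tx": 0,"ty": 0,"tz": 0,"twist": 0},
])

```text
clock: 11.05
position: [0.5198, -0.1778, 0.05]
ee_rot: [2.258, 2.179, 0.002]
force: [8.8, -2.8, -8.7]
width: 0.142
gripper_force: 40.0
```

Run:
```python
from fit import *
o=arm.observe();print(o['position'],o['force'],o['ee_rot'])
p=[.6091,-.1806,-.0355];row=[]
for c in('scene','top'):
    I=np.mean([arm.get_image(c).astype(float) for _ in range(3)],0).astype(np.uint8)
    cv2.imwrite(f'pics/end_{c}.png',I[:,:,::-1])
    u,v=proj(c,pts(p,[[-.06,.03,.05]]))[0].astype(int)
    J=cv2.resize(I[v-35:v+35,u-25:u+25,::-1],None,fx=8,fy=8,interpolation=cv2.INTER_CUBIC); row.append(J)
cv2.imwrite('pics/end.png',np.hstack(row))
for c in('scene','top'):
    for q in('balance_a_handle','balance_a_marker'):
        for r in arm.place_of(c,q): print(c,q,r['conf'],at(c,r['point'],.068 if 'handle' in q else .024))
```

```text
[ 0.5198 -0.1778  0.05  ] [ 8.7523 -2.8267 -8.7494] [2.2584 2.1794 0.0022]
scene balance_a_handle 0.71 [ 0.5213 -0.1843  0.068 ]
scene balance_a_marker 0.38 [ 0.5206 -0.1174  0.024 ]
scene balance_a_marker 0.23 [ 0.6599 -0.4833  0.024 ]
top balance_a_marker 0.38 [ 0.522 -0.105  0.024]
```

View pics/end.png

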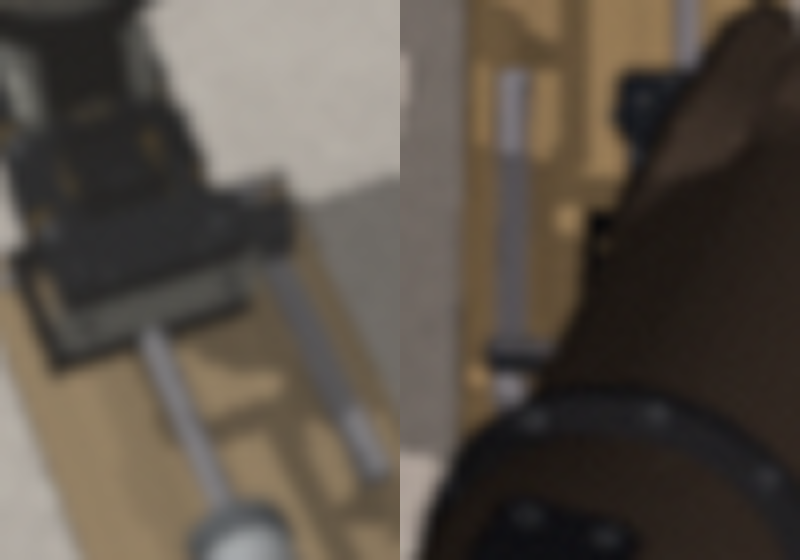

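The scene crop shows the pin and marker together at (265,225). In the top crop they are together at (515,355). I'll refine with the full D-frame model on the first pictures.

```bash
cat > run2.py <<'E'
from mk import *
g={c:cv2.cvtColor(cv2.imread(f'pics/{n}.png'),cv2.COLOR_BGR2GRAY) for c,n in(('scene','s0'),('top','t0'))}
def frame(x,y): return [box(x,y,.014,.082,.061,.075),box(x+.026,y+.037,.052,.008,.063,.073),box(x+.026,y-.037,.052,.008,.063,.073),box(x+.049,y,.008,.082,.063,.073)]
for nm,p,x0 in(('R',[.6091,-.1806,-.033],-.09),('L',[.6054,.186,-.1263],-.06)):
  for c in g:
    def w(x,y,z,a,b):
        u=proj(c,pts(p,[[x,y,z]]))[0].astype(int); return (u[0]-a,u[1]-b,2*a+1,2*b+1)
    m=fit(c,g[c],p,marker,w(x0,.065,.037,7,7),([x0-.006,x0+.006],.065))
    b=fit(c,g[c],p,frame,w(.01,0,.068,18,11),([-.004,.004],0))
    print(nm,c,m,b,'rel',m[0][0]-b[0][0])
E
python3 run2.py
```

```text
R scene (array([-0.0915,  0.0659,  0.0135]), np.float64(90.61605848435575)) (array([0.0006, 0.0004, 0.006 ]), np.float64(104.96013251582907)) rel -0.09209192934270882
R top (array([-0.0876,  0.0665,  0.0065]), np.float64(59.05940076294393)) (array([0.0022, 0.001 , 0.0052]), np.float64(234.53832328570314)) rel -0.08980426438216903
L scene (array([-0.0598,  0.0645,  0.0077]), np.float64(185.157000846137)) (array([ 0.0004, -0.0001,  0.006 ]), np.float64(203.02792268388737)) rel -0.060139616273974586
L top (array([-0.0577,  0.0662,  0.0061]), np.float64(27.2463526039269)) (array([0.0025, 0.0006, 0.0051]), np.float64(123.20117830814505)) rel -0.06022215377809418
```

The marker is at about -91 mm and the handle at -89.3 mm, so I'll draw it out 1.6 mm more.

Emit:
move_arm([
  {"tx": 0,"ty": -0.0016,"tz": 0,"twist": 0},
  {"tx": 0,"ty": 0,"tz": 0,"twist": 0},
  {"tx": 0,"ty": 0,"tz": 0,"twist": 0},
  {"tx": 0,"ty": 0,"tz": 0,"twist": 0},
  {"tx": 0,"ty": 0,"tz": 0,"twist": 0},
  {"tx": 0,"ty": 0,"tz": 0,"twist": 0},
])

```text
clock: 12.15
position: [0.5183, -0.1778, 0.05]
ee_rot: [2.258, 2.179, 0.002]
force: [10.1, -3.0, -8.3]
width: 0.138
gripper_force: 40.0
```

Run:
```python
from fit import *
o=arm.observe();print(o['position'],o['dq'],o['force'],o['width'])
if abs(o['position'][0]-.5183)<.0012: print(arm.sign_off())
```

```text
[ 0.5183 -0.1778  0.05  ] [-0.0001  0.0011  0.0008  0.0026 -0.0026 -0.     -0.0011] [10.0923 -2.981  -8.3055] 0.13839587971976944
the job is handed in; nothing more can be done
None
```

The right-hand balance is the working one (the left would not budge at 18 N); I drew its handle out about 91 mm, level with its marker by my measurement to about 1 mm, and handed in while holding it there against the spring.

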